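# Hang the slotted pipette holder on its pin

### The arm

A 6-joint arm with a two-finger parallel gripper is mounted at the origin on the work surface. World frame = base frame: x ahead of the robot, y to its left, z up, the work surface at z = 0. Lengths are in m, angles in rad, forces in N, time in s.
With the tool pointing down it reaches from about 0.25 to 0.775 m from the base axis. Payload 8.9 kg.
Tool frame: the origin (TCP) lies midway between the tips of the shut fingers; the grasp point (between the pads) lies 19 mm behind it; z points along the fingers, x is the direction in which the jaws open and shut, and the axes are right-handed (so a half turn about z gives the same grasp; the last joint's range is limited). The gripper opens to 85 mm and grips with 20 to 120 N. Pads are 22 mm wide; open, the fingers measure 114 mm over their backs; the gripper's body (76 mm by 85 mm) begins 54 mm behind the grasp point. The pads swing forward as they close: fully open they stand 13 mm farther back than shut.
Start: joints at [-1.454, 0.291, -0.153, 1.127, 0, 1.431], TCP at [0.133, -0.508, 0.231] pointing down, gripper open.
Joint ranges: [-2.52, 2.52], [-0.91, 1.74], [-1.3, 1.37], [-1.96, 2.02], [-1.52, 1.47], [-3.14, 3.14]. Speed limits (rad/s): [2.22, 2.22, 2.79, 3.14, 3.14, 3.14].

### API

Orientations are given as a rotation vector (axis times angle).
In Python, from bench import bot, eyes gives the robot as it stands. The module is installed in compiled form; this text tells all that it offers.
- The arm moves only by the tool arm_command, never from a script. Its argument "moves" is one flat list of numbers, 4 for each row, row after row: the shift along the tool's x, y, z in mm, then the turn about the tool's z in degrees. In form: [dx, dy, dz, roll, dx, dy, dz, roll, ...]. A call has 1 to 10 rows; each row shifts and turns the commanded pose from where the row before left it, along the tool's axes as they then stand; what a row does not reach is not made up. A row lasts 1/8 s, in which the tool goes at most 62.5 mm and 10.7 degrees, less where a joint would pass 70% of its speed; a pose out of reach is approached as far as the arm can. A call is refused whole if a number of a shift passes 62.5 or a number of a turn 10.7, either way. A call with a gripper value outside its range is refused whole. "grip" is the closure, from 0 (fully open) to 1 (shut), set as the call begins (left out, the last holds). The fingers move at their own pace and stop on an object; the grip force is fixed at half the most. Time passes only in rows, so rows that do not move let the fingers close. It gives the time, the measured TCP pose, the force and the opening at its end, in the units of the state.
- bot.sense(): the state, without advancing time (a new reading comes with each control period).
- eyes.camera(name): name is "scene" or "top" or "wrist"; returns (picture, depth): 420x560x3 uint8, red, green, blue; 420x560 float32, m along the optical axis (not along the pixel's ray), 0 where there is no reading.
- eyes.camera_info(name): a dict with "camera_matrix" (3x3 intrinsics, pixels), "rvec" (rotation vector, rad) and "tvec" (3), from world to camera coordinates, as OpenCV has them; the wrist camera has in their place "mount" (4x4, takes a point from camera to tool coordinates, whose origin is the TCP and whose axes are the tool frame's). Camera axes: x right, y down, z forward; pixel columns grow to the right and rows downward; lengths in m; the calibration is good to about 2 mm. A picture is of the moment at which its call begins: read the wrist's pose just before it. camera_info takes no time and is no camera call.
- bot.finish_job(): hands the job in, once; it reports no verdict.
The state is a dict: "t": time; "joint_pos": joint angles; "dq": joint speeds; "tau": joint torques, N m; "eef_pos": TCP position; "tcp_rot": TCP orientation; "ft_force": force on the tool from outside, world axes, zero at the start; "moment": the same for the moment, N m; "opening": opening from 0.0 (shut) to 1.0 (fully open).
Only numpy, scipy, OpenCV 4.12 (cv2) and the standard library are available. Lean on these libraries where they do the work, as an engineer would, in place of code of your own. Each camera call takes 0.05 s, during which the arm holds its last target. There are 200 camera calls.

### The job

Lift the blue pipette holder out of the white drying rack and hang it on the red-headed pin of the metal stand by its side slot: slide the slot sideways over the pin, behind the red head, until you feel the slot's closed end meet the pin, then lower it so that the pin sits fully home in the notch above, cradle pointing away from the stand's panel. Be gentle with the pin and keep the holder upright, not twisted in the grip; let go so that the holder hangs still and upright, and leave the tip box, the jar and the pipette where they are.

Things in the scene. Friction and masses are not known exactly. Their poses are not given: they have to be found in the camera images.
- holder: Loose blue pipette holder, 105 to 195 g: upright plate 8 mm thick (x), 80 wide (y -40..40), z 0..90, with a grip tab on top. Origin: middle of its lower edge, mid-thickness; x = out of its front (cradle side), y = sideways, z = up. It stands in the rack, its lower edge 8 mm above the bench, its axes parallel to the rack's.
- tab (a point): Centre of the holder's grip tab (holder x 0, y 0, z 109): 10 mm thick (x), 34 wide (y), z 90..128. Pinch it from above across its thickness, firmly: a strong push at the slot twists the holder in the grip; fingertips no lower than holder z 92.
- seat (a point): Where the pin's centre lies when home (holder x 0, y 0, z 69). The holder's seat is the top of a notch, y -6.5..6.5, z up to 74, rising from the inner end of the slot.
- slot_end (a point): On the mid-line of the holder's slot at its closed end wall (holder x 0, y -6.5, z 55). The slot is level, 14 mm high (z 48..62, mouth flared up to 68 at y 34..40), open at the holder's +y edge. With the end wall touching the pin the notch is right above the pin; lowering 14 mm (from slot mid-line) seats it.
- cradle (a point): Middle of the two black cradle prongs on the holder's front (holder x 20, y 0, z 31); they stand out 25 mm from the plate.
- rack: Fixed white drying rack, 70 x 120 x 30 mm. Origin: centre of its underside, z up. The holder stands in a channel along y (11 mm wide, 83 long, floor at z 8, 22 mm deep): lift it straight up out of it.
- stand: Fixed stand: grey foot 120 x 150 x 12 mm; aluminium panel 120 mm wide (y), face at x -25, top at z 142. Origin: centre of the foot's underside; x = where the pin points (away from the panel), y sideways, z up. The hung holder's axes are parallel to these.
- peg_nominal (a point): Middle of the pin's neck if clamped mid-way (stand x 0, y 0, z 130). NOT measured on the pin: it is clamped up to 30 mm to either side along stand y; find it by feel or sight. Level pin along x: neck 10 mm thick, x -7..7, between an 18 mm collar and a 22 mm red head (x 7..12). Rubber-mounted, it yields 1 mm per 8 N sideways or down. Delicate: press with less than 12 N, and only with the holder.
- tipbox_mid (a point): Centre of a loose tip box (white, yellow band, clear lid), 85 x 120 x 62 mm; leave it alone.
- reagent_mid (a point): Centre of a loose amber jar with red cap, 54 mm in diameter, 100 mm tall; leave it alone.
- pipette_mid (a point): Half-way up a loose black and yellow pipette lying on the bench (about 200 mm long, 22 mm high); leave it alone.

How it is judged:
On the way:
1. the holder is lifted clear of the rack (z of holder in the frame of rack above 0.035 m and contact force between holder and rack below 0.05 N), for 0.1 s.
At the end, for the whole second after the job is handed in: Holder hangs by its slot on the pin: seat point within 6 mm of peg_nominal along the pin, 35 mm sideways, and -4 to +3 mm in height; cradle away from the panel, upright within 0.15 rad, borne by the stand (over 0.5 N), slower than 0.03 m/s, not touched by the fingers (x of seat in the frame of peg_nominal between -0.006 and 0.006 m and y of seat in the frame of peg_nominal between -0.035 and 0.035 m and z of seat in the frame of peg_nominal between -0.004 and 0.003 m and x of cradle in the frame of peg_nominal above 0.005 m and angle between holder's own z axis and vertical below 0.15 rad and contact force between holder and stand above 0.5 N and contact force between holder and the fingers below 0.05 N and linear speed of holder below 0.03 m/s).
It fails at once if the holder is tilted by more than 0.1 rad (about 6 degrees) in the fingers (angle between holder's own z axis and vertical above 0.1 rad and contact force between holder and the fingers above 2 N).
It fails at once if the holder is pressed against the stand or its pin with more than 15 N (contact force between holder and stand above 15 N).
It fails at once if the robot itself pushes on the stand or its pin (more than 5 N) (contact force between any of the arm, the fingers and stand above 5 N).
It fails at once if the tip box, the jar or the pipette is shifted by more than 25 mm (distance of any of tipbox_mid, reagent_mid, pipette_mid from where it was at the start of the episode above 0.025 m).
It also fails if it takes over 64 s, if anything falls off the work surface, if the arm or the gripper's body presses on something with over 40 N, if the wrist force passes 120 N, or if a joint passes its speed limit or range.

## Working session

There is one attempt and no reset: what is moved stays moved. The work goes in short steps, Python scripts to look and compute and a tool call to move; the robot and the scene stay as the last step left them, time stands still between calls to the robot, and variables do not carry over. Pictures are saved under pics/ and viewed, about 8 in all and at most 12, crops included, and the job is handed in when it is done.

Besides the shell and the picture viewer there is one more tool, called by a JSON object that holds its "api" and its "payload". arm_command: Moves the arm, as the interface text tells. Its arguments: {"type":"object","properties":{"moves":{"type":"array","items":{"type":"number"}},"grip":{"type":"number"}},"required":["moves"]}

```bash
mkdir -p pics
cat > h.py <<'E'
import numpy as np, cv2
from bench import bot, eyes
def cam(name):
    i=eyes.camera_info(name); s=bot.sense(); p,d=eyes.camera(name); K=np.array(i["camera_matrix"])
    if "mount" in i:
        T=np.eye(4);T[:3,:3]=cv2.Rodrigues(np.array(s["tcp_rot"],float))[0];T[:3,3]=s["eef_pos"];M=T@np.array(i["mount"])
    else:
        M=np.eye(4);M[:3,:3]=cv2.Rodrigues(np.array(i["rvec"],float))[0];M[:3,3]=np.ravel(i["tvec"]);M=np.linalg.inv(M)
    return p,d,K,M
def save(f,p): cv2.imwrite("pics/"+f,p[:,:,::-1])
def world(d,K,M):
    v,u=np.mgrid[:d.shape[0],:d.shape[1]]
    P=np.stack([(u-K[0,2])/K[0,0]*d,(v-K[1,2])/K[1,1]*d,d],-1)
    W=P@M[:3,:3].T+M[:3,3]; W[d==0]=np.nan; return W
E
python3 - <<'E'
from h import *
print(bot.sense())
ims=[]
for n in("scene","top"):
    p,d,K,M=cam(n); np.savez(n+".npz",p=p,d=d,K=K,M=M); save(n+".png",p); print(n,K,M)
E
```

```text
{'t': 0.0, 'joint_pos': array([-1.45428245e+00,  2.91282045e-01, -1.54107695e-01,  1.12670738e+00,
        1.11364917e-06,  1.43153836e+00]), 'dq': array([-0.0002252 ,  0.00197666,  0.00166166, -0.00083733,  0.00071348,
       -0.00061739]), 'tau': array([-1.32233963e-03, -5.37140572e+01,  3.31364071e+01,  1.58572930e-02,
       -4.93736989e-04,  2.03331261e-06]), 'eef_pos': array([ 0.13279559, -0.50748084,  0.23073834]), 'tcp_rot': array([-2.48588079e+00,  1.91941408e+00,  1.42661932e-03]), 'ft_force': array([0.55225875, 0.36201146, 0.08677099]), 'moment': array([ 0.01275269,  0.04522654, -0.00027098]), 'opening': 0.9972915567114066}
scene [[468.75468334   0.         278.04430144]
 [  0.         468.75468334 198.68116282]
 [  0.           0.           1.        ]] [[ 0.77640112  0.49007156 -0.39627158  0.91922846]
 [ 0.63022331 -0.60815962  0.48265978 -0.39653936]
 [-0.00445854 -0.62447718 -0.78103033  0.76961956]
 [ 0.          0.          0.          1.        ]]
top [[388.45934344   0.         267.95121935]
 [  0.         388.45934344 212.10212897]
 [  0.           0.           1.        ]] [[ 0.02268714 -0.98838109  0.1502934   0.48705148]
 [-0.99970469 -0.02373779 -0.00520009 -0.00776666]
 [ 0.00870731 -0.15013104 -0.98862776  0.78682971]
 [ 0.          0.          0.          1.        ]]
```

View pics/scene.png

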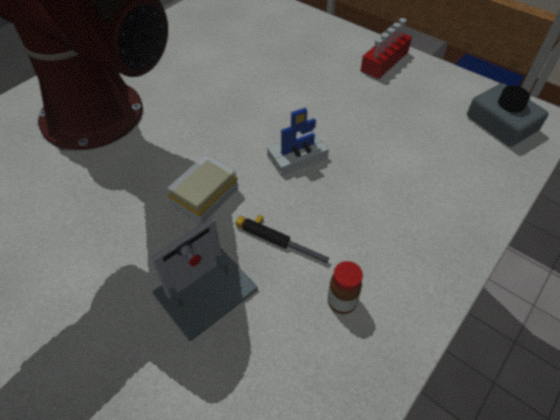

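View pics/top.png

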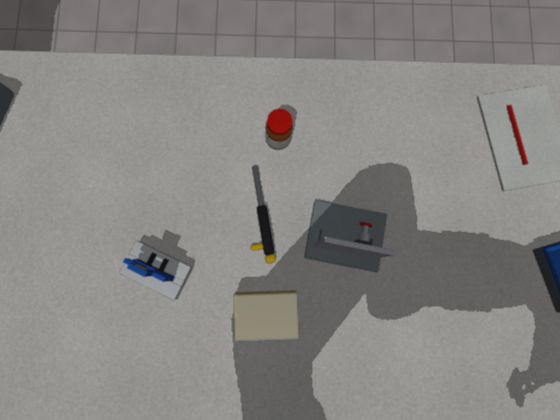

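The scene view shows the holder in its rack at (300,135) and the stand with the red head at (195,260). In the top view the holder is at (150,268), the red head at (366,225) and the panel edge at about (357,244). Next I'll get 3D positions from depth.

Run:
```python
from h import *
for n in("scene","top"):
    z=np.load(n+".npz"); p=z["p"].astype(int); W=world(z["d"],z["K"],z["M"]); r,g,b=p[...,0],p[...,1],p[...,2]
    print(n)
    def reg(x0,y0,x1,y1):
        m=np.zeros(r.shape,bool); m[y0:y1,x0:x1]=1; return m
    R=dict(scene=dict(h=(260,100,335,175),s=(150,220,260,335)),top=dict(h=(115,235,200,305),s=(300,195,400,275)))[n]
    mb=reg(*R["h"])&(b>r*1.6)&(b>60); B=W[mb]; B=B[~np.isnan(B[:,0])]
    print("blue",len(B),B.min(0),B.max(0))
    T=B[B[:,2]>0.105]; print("tab",len(T),T.mean(0),T.min(0),T.max(0))
    c=B[B[:,2]>.1][:,:2]
    def rect(q): 
        print("  rect",cv2.minAreaRect((q*1000).astype(np.float32)))
    if len(c)>5: rect(c)
    H=W[reg(*R["h"])]; H=H[(H[:,2]>.024)&(H[:,2]<.036)]; print("rack",len(H)); rect(H[:,:2])
    mr=reg(*R["s"])&(r>110)&(g<70); Q=W[mr]; Q=Q[~np.isnan(Q[:,0])]; print("red",len(Q),Q.mean(0),Q.min(0),Q.max(0))
    S=W[reg(*R["s"])]; F=S[(S[:,2]>.007)&(S[:,2]<.018)]; rect(F[:,:2])
    P=S[(S[:,2]>.135)&(S[:,2]<.15)]; print("paneltop",len(P)); rect(P[:,:2])
    P=S[(S[:,2]>.05)&(S[:,2]<.146)]; print("panel"); rect(P[:,:2])
```

```text
scene
blue 349 [ 0.43611629  0.16345408 -0.00561428] [0.50447768 0.27651542 0.13709469]
tab 72 [0.48502251 0.19758082 0.13069022] [0.47661623 0.18442031 0.10653041] [0.49555475 0.21363146 0.13709469]
  rect ((485.07427978515625, 200.1990203857422), (32.584808349609375, 10.89368724822998), 67.24139404296875)
rack 835
  rect ((485.854736328125, 203.21026611328125), (122.18524932861328, 72.97046661376953), 66.06319427490234)<stdin>:16: RuntimeWarning: Mean of empty slice.
  ret = um.true_divide(
Traceback (most recent call last):
ValueError: zero-size array to reduction operation minimum which has no identity
```

Run:
```python
from h import *
a=np.load("top.npz")["p"]; s=np.load("scene.npz")["p"]
f=lambda p,x,y,w,h:cv2.resize(p[y:y+h,x:x+w],(400,300),interpolation=cv2.INTER_CUBIC)
save("crop.png",np.vstack([np.hstack([f(a,110,235,92,69),f(a,300,195,108,81)]),np.hstack([f(s,255,100,92,69),f(s,145,215,120,90)])]))
```

```text
(no output)
```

View pics/crop.png

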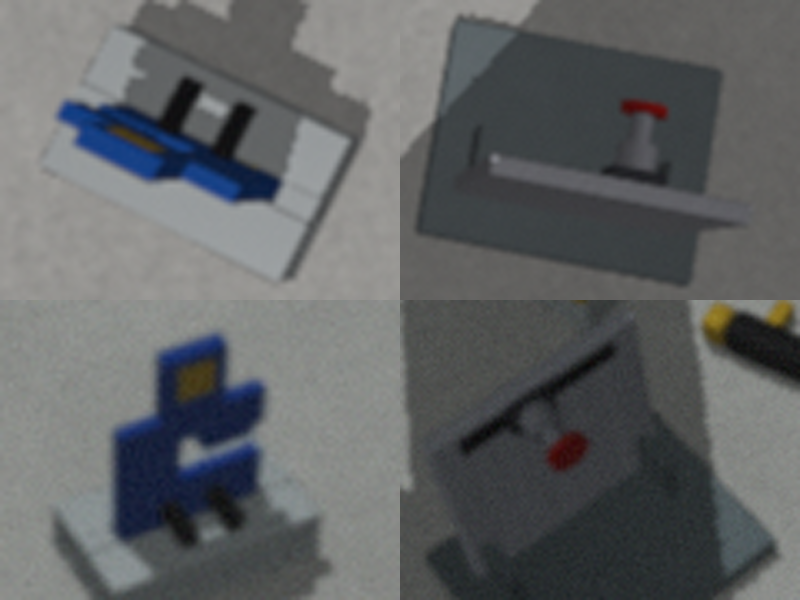

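The crops show the cradle prongs pointing to +x/−y and the slot opening at the holder's +y edge. The pin sits off-centre towards stand −y. I'll fix the thresholds and refine the numbers.

Run:
```python
from h import *
for n in("scene","top"):
    z=np.load(n+".npz"); p=z["p"].astype(int); W=world(z["d"],z["K"],z["M"]); r,g,b=p[...,0],p[...,1],p[...,2]
    print(n)
    def reg(x0,y0,x1,y1):
        m=np.zeros(r.shape,bool); m[y0:y1,x0:x1]=1; return m
    R=dict(scene=dict(h=(260,100,335,175),s=(150,220,260,335)),top=dict(h=(115,235,200,305),s=(300,195,400,275)))[n]
    rect=lambda t,q: print(t,len(q),[np.round(a,1) for a in cv2.minAreaRect((q[:,:2]*1000).astype(np.float32))],"zmed",np.median(q[:,2]).round(4))
    B=W[reg(*R["h"])&(b>r*1.6)&(b>60)]; rect("tab",B[B[:,2]>.12])
    rect("tabtop",B[B[:,2]>.131])
    H=W[reg(*R["h"])]; rect("rack",H[(H[:,2]>.024)&(H[:,2]<.036)])
    mr=reg(*R["s"])&(r>1.8*g)&(r>60); Q=W[mr]; rect("red",Q); print(Q.mean(0),Q.min(0),Q.max(0)); v,u=np.nonzero(mr); print(u.min(),u.max(),v.min(),v.max(),u.mean(),v.mean())
    S=W[reg(*R["s"])]; rect("foot",S[(S[:,2]>.006)&(S[:,2]<.018)])
    rect("paneltop",S[(S[:,2]>.137)&(S[:,2]<.15)])
    P=S[(S[:,2]>.04)&(S[:,2]<.12)]; rect("panel",P)
    if n=="scene": P=P[:,:]; c=np.median(P,0); 
    # neck points
    N=S[(S[:,2]>.12)&(S[:,2]<.138)]; rect("neckband",N)
    print("ground z",np.median(W[reg(200,300,220,320)] if n=="scene" else W[reg(200,150,230,190)],0))
```

```text
scene
tab 65 [array([485. , 199.9]), array([32.1, 10.7]), np.float64(68.4)] zmed 0.1336
tabtop 54 [array([485.3, 200.7]), array([30.5, 10.7]), np.float64(68.4)] zmed 0.1341
rack 835 [array([485.9, 203.2]), array([122.2,  73. ]), np.float64(66.1)] zmed 0.028
red 21 [array([ 569.9, -183.2]), array([12.1,  4. ]), np.float64(79.7)] zmed 0.1369
[ 0.56956753 -0.18399031  0.13622892] [ 0.56720755 -0.18907457  0.12908694] [ 0.57182035 -0.17684727  0.14141031]
190 195 255 264 192.23809523809524 259.14285714285717
foot 4004 [array([ 540.9, -143.7]), array([186.5, 240.6]), np.float64(38.6)] zmed 0.0105
paneltop 507 [array([ 551. , -169.5]), array([118.3,  48.2]), np.float64(79.7)] zmed 0.1398
panel 1575 [array([ 553.1, -170.4]), array([119.8,  42.1]), np.float64(77.0)] zmed 0.0793
neckband 632 [array([ 552.2, -169.2]), array([120.1,  46.4]), np.float64(79.6)] zmed 0.1317
ground z [nan nan nan]
top
tab 139 [array([485.1, 203.6]), array([33.4,  8.9]), np.float64(64.9)] zmed 0.1358
tabtop 119 [array([484.9, 203.8]), array([33.4,  8.6]), np.float64(65.6)] zmed 0.1362
rack 1650 [array([484.5, 205. ]), array([120.5,  70.5]), np.float64(65.8)] zmed 0.0301
red 39 [array([ 576.8, -193.5]), array([11.9, 53.3]), np.float64(23.1)] zmed nan
[nan nan nan] [nan nan nan] [nan nan nan]
360 371 222 226 365.64102564102564 223.74358974358975
foot 3321 [array([ 561.4, -168.3]), array([150.4, 120.4]), np.float64(80.1)] zmed 0.012
paneltop 561 [array([ 549.9, -166.5]), array([120. ,  47.2]), np.float64(80.3)] zmed 0.1415
panel 361 [array([ 544.5, -164.6]), array([118.5,  36.1]), np.float64(80.1)] zmed 0.0735
neckband 213 [array([ 550.1, -165.4]), array([118. ,  47.3]), np.float64(80.1)] zmed 0.1337
ground z [nan nan nan]
```

{"api": "arm_command", "payload": {"moves": [0, 0, 0, -10.26, 0, 0, 0, -10.26, 0, 0, 0, -10.26, 0, 0, 0, -10.26, 0, 0, 0, -10.26, 2, -50, 0, 0, 2, -50, 0, 0, 2, -50, 0, 0, 2, -50, 0, 0, 2, -50, 0, 0], "grip": 0}}

```text
t: 1.35
eef_pos: [0.2442, -0.2821, 0.2312]
tcp_rot: [-3.072, 0.655, -0.0]
ft_force: [1.7, -0.1, 0.6]
opening: 0.997
```

{"api": "arm_command", "payload": {"moves": [2, -50, 0, 0, 2, -50, 0, 0, 2, -50, 0, 0, 2, -50, 0, 0, 2, -50, 0, 0, 2, -50, 0, 0, 2, -50, 0, 0, 2, -50, 0, 0, 0, 0, 0, 0, 0, 0, 0, 0]}}

```text
t: 2.6
eef_pos: [0.4209, 0.075, 0.2309]
tcp_rot: [3.072, -0.653, -0.002]
ft_force: [-0.0, -0.5, 0.7]
opening: 1.0
```

```bash
cat >> h.py <<'E'
def st():
    s=bot.sense(); R=cv2.Rodrigues(np.array(s["tcp_rot"],float))[0]
    print("t",round(s["t"],2),"tcp",np.round(s["eef_pos"]*1000,1),"yaw",np.degrees(np.arctan2(R[1,0],R[0,0])).round(2),"tz",R[:,2].round(4),"F",np.round(s["ft_force"],2),"M",np.round(s["moment"],2),"op",round(s["opening"],3)); return s,R
def to(x,y,z):  # needed tool-frame shift mm
    s,R=st(); print("shift",np.round(R.T@(np.array([x,y,z])-s["eef_pos"]*1000),1))
E
python3 - <<'E'
from h import *
s,R=st()
p,d,K,M=cam("wrist"); np.savez("w1.npz",p=p,d=d,K=K,M=M); save("w1.png",p); W=world(d,K,M)
q=p.astype(int); r,g,b=q[...,0],q[...,1],q[...,2]
B=W[(b>r*1.6)&(b>60)&(W[...,2]>.125)]; print(len(B),cv2.minAreaRect((B[:,:2]*1000).astype(np.float32)),np.median(B[:,2]))
print("rack",cv2.minAreaRect((W[(W[...,2]>.025)&(W[...,2]<.034)&(abs(W[...,0]-.485)<.1)&(abs(W[...,1]-.203)<.1)][:,:2]*1000).astype(np.float32)))
z=np.load("top.npz"); K,M=z["K"],z["M"]
for uv in((365.6,223.7),(365.6,226)):
  for zz in (.130,.136,.141):
    ray=M[:3,:3]@np.linalg.inv(K)@[*uv,1]; P=M[:3,3]+ray*(zz-M[2,3])/ray[2]; a=np.radians(-9.9); e=P[:2]-[.5614,-.1683]; print(zz,P,"stand xy",e@[np.cos(a),np.sin(a)],e@[-np.sin(a),np.cos(a)])
E
```

```text
t 2.6 tcp [420.9  75.  230.9] yaw -24.0 tz [-1.1e-03 -3.0e-04 -1.0e+00] F [-0.02 -0.47  0.7 ] M [ 0.04 -0.08  0.03] op 1.0
235 ((479.172607421875, 190.74798583984375), (6.969283580780029, 10.577095985412598), 69.11255645751953) 0.13499382754739822
rack ((474.6001892089844, 181.44137573242188), (69.27838134765625, 70.27055358886719), 65.94342041015625)
0.13 [ 0.5708932  -0.17825707  0.13      ] stand xy 0.011063746637171544 -0.00817664156423073
0.136 [ 0.57012732 -0.17669967  0.136     ] stand xy 0.01004151343264259 -0.00677411492263995
0.141 [ 0.56948909 -0.17540184  0.141     ] stand xy 0.009189652428868447 -0.005605342721314322
0.13 [ 0.56694253 -0.17819734  0.13      ] stand xy 0.007161636144627363 -0.008797043780284532
0.136 [ 0.56621274 -0.1766405   0.136     ] stand xy 0.00617504789113847 -0.007388849896144224
0.141 [ 0.56560458 -0.17534312  0.141     ] stand xy 0.005352891013230964 -0.006215354992693956
```

View pics/w1.png

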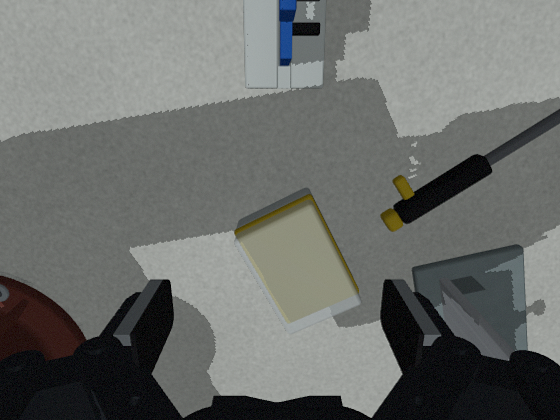

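The wrist view shows the rack and holder top at (285,30), aligned with the jaw axes. The tool fell short of the commanded distance and needs to go further.

Run:
```python
from h import *
to(485,203.5,190)
```

```text
t 2.65 tcp [420.9  74.5 231.1] yaw -24.07 tz [-8.e-04 -3.e-04 -1.e+00] F [-0.49  0.78 -0.41] M [-0.01  0.04  0.01] op 1.004
shift [   6.  -143.9   41. ]
```

{"api": "arm_command", "payload": {"moves": [2, -28, 0, 0, 2, -28, 0, 0, 2, -28, 0, 0, 0, 0, 0, 0, 0, 0, 0, 0]}}

```text
t: 3.28
eef_pos: [0.4606, 0.1482, 0.2313]
tcp_rot: [3.072, -0.656, -0.001]
ft_force: [-0.1, -0.3, -0.2]
opening: 0.999
```

Run:
```python
from h import *
s,R=st()
p,d,K,M=cam("wrist"); np.savez("w2.npz",p=p,d=d,K=K,M=M); save("w2.png",p); W=world(d,K,M)
q=p.astype(int); r,g,b=q[...,0],q[...,1],q[...,2]
B=W[(b>r*1.6)&(b>60)&(W[...,2]>.13)]; print(len(B),cv2.minAreaRect((B[:,:2]*1000).astype(np.float32)),np.median(B[:,2]))
print("rack",cv2.minAreaRect((W[(W[...,2]>.025)&(W[...,2]<.034)&(abs(W[...,0]-.485)<.1)&(abs(W[...,1]-.203)<.1)][:,:2]*1000).astype(np.float32)))
to(485,203.5,190)
```

```text
t 3.27 tcp [460.6 148.2 231.3] yaw -24.11 tz [-5.e-04 -4.e-04 -1.e+00] F [-0.12 -0.33 -0.22] M [ 0.03 -0.03 -0.02] op 0.999
804 ((484.7027587890625, 203.69229125976562), (33.3004264831543, 9.180696487426758), 65.74694061279297) 0.1356428331737105
rack ((484.5701904296875, 204.02294921875), (119.92115783691406, 70.15552520751953), 65.96064758300781)
t 3.33 tcp [460.7 148.2 231.3] yaw -24.13 tz [-4.e-04 -4.e-04 -1.e+00] F [-0.04  0.73  0.53] M [-0.06  0.   -0.05] op 1.0
shift [ -0.4 -60.5  41.3]
```

View pics/w2.png

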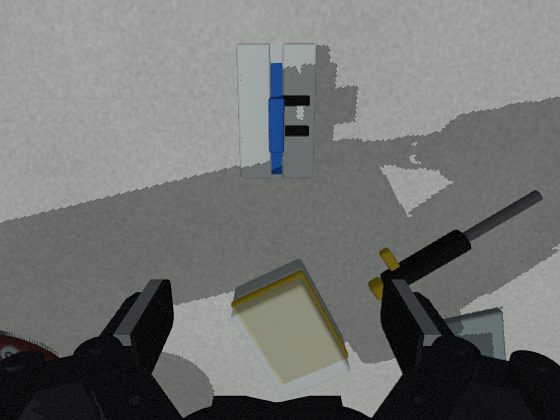

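The wrist view shows the tab at about (276,125), well aligned. Its centre measures (484.7, 203.8) with the top at z 135.6, against 136 expected. I'll move in and descend to TCP z ≈ 104.

{"api": "arm_command", "payload": {"moves": [-0.5, -20, 0, 0, 0, -20, 0, 0, 0, -20, 0, 0, 0, 0, 30, 0, 0, 0, 30, 0, 0, 0, 30, 0, 0, 0, 25, 0, 0, 0, 12, 0, 0, 0, 0, 0, 0, 0, 0, 0]}}

```text
t: 4.58
eef_pos: [0.4858, 0.2048, 0.1052]
tcp_rot: [-3.072, 0.654, -0.002]
ft_force: [0.1, 0.4, -0.7]
opening: 0.998
```

Run:
```python
from h import *
to(484.7,203.8,104)
```

```text
t 4.58 tcp [485.8 204.8 105.2] yaw -24.03 tz [ 1.4e-03  4.0e-04 -1.0e+00] F [ 0.14  0.35 -0.69] M [ 0.   -0.04  0.08] op 0.998
shift [-0.7  1.4  1.2]
```

{"api": "arm_command", "payload": {"moves": [-0.6, 1.4, 1, 0, 0, 0, 0, 0]}}

```text
t: 4.82
eef_pos: [0.4841, 0.2033, 0.1037]
tcp_rot: [-3.072, 0.654, -0.001]
ft_force: [-0.4, 0.5, -0.4]
opening: 1.003
```

{"api": "arm_command", "payload": {"moves": [0, 0, 0, 0, 0, 0, 0, 0, 0, 0, 0, 0, 0, 0, 0, 0, 0, 0, 0, 0, 0, 0, 0, 0, 0, 0, 0, 0, 0, 0, 0, 0], "grip": 1}}

```text
t: 5.82
eef_pos: [0.4842, 0.2034, 0.1034]
tcp_rot: [-3.073, 0.654, -0.001]
ft_force: [1.3, 0.2, 2.5]
opening: 0.107
```

Run:
```python
from h import *
st()
```

```text
t 5.83 tcp [484.2 203.4 103.4] yaw -24.04 tz [ 4.e-04  1.e-04 -1.e+00] F [1.3  0.17 2.51] M [ 0.01 -0.22 -0.01] op 0.107
```

{"api": "arm_command", "payload": {"moves": [0, 0, -5, 0, 0, 0, -10, 0, 0, 0, -15, 0, 0, 0, -20, 0, 0, 0, -25, 0, 0, 0, -25, 0, 0, 0, -25, 0, 0, 0, -25, 0, 0, 0, -20, 0, 0, 0, 0, 0]}}

```text
t: 7.08
eef_pos: [0.4848, 0.2036, 0.2754]
tcp_rot: [-3.071, 0.654, -0.005]
ft_force: [0.1, -0.3, -3.1]
opening: 0.108
```

Run:
```python
from h import *
st()
a=np.radians(-9.9)
R=lambda x,y:np.array([561.4+x*np.cos(a)-y*np.sin(a),-168.3+x*np.sin(a)+y*np.cos(a)])
print("pin",R(0,-9),"start",R(0,-75))
to(*R(0,-75),265)
```

```text
t 7.08 tcp [484.8 203.6 275.4] yaw -24.04 tz [ 3.4e-03  9.0e-04 -1.0e+00] F [ 0.08 -0.28 -3.14] M [-0.01  0.02  0.01] op 0.108
pin [ 559.8526381  -177.16598394] start [ 548.50531748 -242.18319946]
t 7.08 tcp [484.8 203.6 275.4] yaw -24.04 tz [ 3.4e-03  9.0e-04 -1.0e+00] F [ 0.08 -0.28 -3.14] M [-0.01  0.02  0.01] op 0.108
shift [239.7 381.2  10.2]
```

{"api": "arm_command", "payload": {"moves": [0, 0, 0, -7.07, 0, 0, 0, -7.07, 5, 15, 0, 0, 10, 30, 0, 0, 10, 30, 0, 0, 10, 30, 0, 0, 10, 30, 0, 0, 10, 30, 0, 0, 10, 30, 0, 0, 10, 30, 0, 0]}}

```text
t: 8.32
eef_pos: [0.5187, -0.0331, 0.2729]
tcp_rot: [3.129, -0.276, -0.001]
ft_force: [0.4, -0.1, -2.2]
opening: 0.107
```

{"api": "arm_command", "payload": {"moves": [10, 30, 0, 0, 10, 30, 0, 0, 10, 30, 0, 0, 10, 30, 0, 0, 10, 30, 0, 0, 10, 30, 0, 0, 5, 15, 0, 0, 0, 0, 0, 0, 0, 0, 0, 0]}}

```text
t: 9.45
eef_pos: [0.5494, -0.2336, 0.2733]
tcp_rot: [-3.129, 0.271, 0.001]
ft_force: [-0.2, -1.1, -2.8]
opening: 0.106
```

Run:
```python
from h import *
to(548.5,-242.2,265)
p,d,K,M=cam("scene"); np.savez("s2.npz",p=p,d=d,K=K,M=M)
q,d2,K2,M2=cam("wrist"); np.savez("w3.npz",p=q,d=d2,K=K2,M=M2)
save("sw.png",np.hstack([cv2.resize(p[150:360,100:380],(400,300)),cv2.resize(q,(400,300))]))
```

```text
t 9.45 tcp [ 549.4 -233.6  273.3] yaw -9.9 tz [-4.e-04  6.e-04 -1.e+00] F [-0.18 -1.1  -2.84] M [ 0.05  0.02 -0.02] op 0.106
shift [0.6 8.7 8.2]
```

View pics/sw.png

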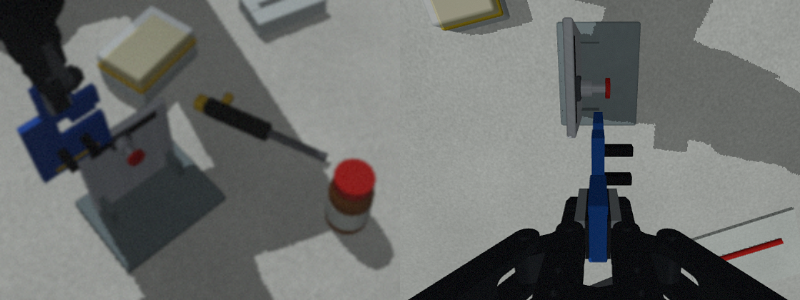

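The scene crop shows the holder held upright beside the stand. The wrist view shows the pin neck at about (594,88) and the red head at (608,88), with the plate's leading edge at (598,112). I'll measure these from the wrist depth.

Run:
```python
from h import *
z=np.load("w3.npz"); p=z["p"].astype(int); W=world(z["d"],z["K"],z["M"])*1000; r,g,b=p[...,0],p[...,1],p[...,2]
a=np.radians(-9.9); c,s=np.cos(a),np.sin(a); e=W[...,:2]-[561.4,-168.3]
S=np.stack([e[...,0]*c+e[...,1]*s,-e[...,0]*s+e[...,1]*c,W[...,2]],-1)
rng=lambda t,q:print(t,len(q),np.round(np.nanmin(q,0),1),np.round(np.nanmax(q,0),1),np.round(np.nanmedian(q,0),1))
box=np.zeros(r.shape,bool); box[15:190,215:335]=1
F=W[box&(abs(W[...,2]-12)<3)]; print("foot",cv2.minAreaRect(F[:,:2].astype(np.float32)))
rng("red",S[box&(r>1.8*g)&(r>60)])
N=box&(S[...,2]>122)&(S[...,2]<140)&(S[...,0]>-5)&(S[...,0]<5)&~(b>1.4*r)&(S[...,1]>-40); rng("neck",S[N])
N=box&(S[...,2]>110)&(S[...,2]<143)&(S[...,0]>-24)&(S[...,0]<-8)&~(b>1.4*r)&(S[...,1]>-40); rng("collar",S[N])
rng("panel",S[box&(S[...,2]>137)&(S[...,0]<-15)])
T=(b>r*1.5)&(b>40)&(S[...,2]>150)
for lo,hi in((260,280),(285,315),(150,260)): 
    q=S[(b>r*1.5)&(b>40)&(S[...,2]>lo)&(S[...,2]<hi)]; 
    if len(q): rng(("blue",lo,hi),q)
t=np.array([549.4,-233.6])-[561.4,-168.3]; print("tcp in stand",t[0]*c+t[1]*s,-t[0]*s+t[1]*c)
```

```text
foot ((561.2451171875, -169.895263671875), (148.86566162109375, 119.7478256225586), 80.14737701416016)
red 187 [  7.2 -20.   10.2] [ 18.2   2.3 141.9] [ 10.   -7.9 138.6]
neck 180 [ -4.9 -12.5 129.9] [  5.   -3.5 135.7] [ -0.3  -7.7 133.7]
collar 593 [-24.  -20.8 121.8] [ -8.5   4.6 141.3] [-17.5  -7.4 138.2]
panel 2626 [-34.9 -57.7 137. ] [-15.2  58.2 143.6] [-28.7  -0.  141.3]
('blue', 260, 280) 1231 [ -5.1 -49.8 260.1] [  4.5 -25.5 280. ] [ -0.3 -39.3 267.6]
('blue', 285, 315) 2756 [ -5.5 -82.5 285. ] [  4.8 -47.6 307.7] [-3.000e-01 -5.870e+01  3.052e+02]
('blue', 150, 260) 494 [ -4.5 -82.9 177.9] [  7.1 -25.3 260. ] [ -0.3 -25.8 224.9]
tcp in stand -0.5943416656118448 -66.39078820125964
```

{"api": "arm_command", "payload": {"moves": [0.2, 0, 15, 0, 0, 0, 20, 0, 0, 0, 20, 0, 0, 0, 20, 0, 0, 0, 15, 0, 0, 0, 8, 0, 0, 0, 4, 0, 0, 0, 0, 0, 0, 0, 0, 0]}}

```text
t: 10.68
eef_pos: [0.5502, -0.2347, 0.1719]
tcp_rot: [3.129, -0.271, 0.001]
ft_force: [0.3, 0.7, -1.8]
opening: 0.11
```

```bash
cat >> h.py <<'E'
def stand():
    s,R=st(); a=np.radians(-9.9); c,n=np.cos(a),np.sin(a); e=s["eef_pos"]*1000-[561.4,-168.3,0]
    print("tcp stand",np.round([e[0]*c+e[1]*n,-e[0]*n+e[1]*c,e[2]],2),"F stand",np.round([s["ft_force"][0]*c+s["ft_force"][1]*n,-s["ft_force"][0]*n+s["ft_force"][1]*c,s["ft_force"][2]],2))
E
python3 -c "
from h import *
stand()
q,d2,K2,M2=cam('wrist'); np.savez('w4.npz',p=q,d=d2,K=K2,M=M2); s2=cam('scene')[0]
save('w4.png',np.hstack([cv2.resize(q[60:270,180:460],(400,300),interpolation=2),cv2.resize(s2[200:305,130:270],(400,300),interpolation=2)]))"
```

```text
t 10.68 tcp [ 550.2 -234.7  171.9] yaw -9.9 tz [ 9.e-04 -5.e-04 -1.e+00] F [ 0.27  0.71 -1.83] M [-0.01 -0.01  0.01] op 0.11
tcp stand [  0.39 -67.39 171.87] F stand [ 0.14  0.75 -1.83]
```

View pics/w4.png

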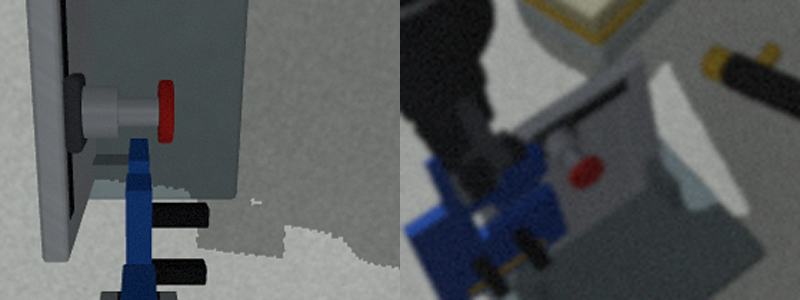

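The wrist crop shows the plate edge centred on the neck, at column 139 against a neck span of 118–158. I'll lower 1.5 mm to the mid-line and slide toward +y, checking forces along the way.

{"api": "arm_command", "payload": {"moves": [-0.2, 0, 1.5, 0, 0, -4, 0, 0, 0, -4, 0, 0, 0, -4, 0, 0, 0, -4, 0, 0, 0, -4, 0, 0, 0, -2, 0, 0, 0, 0, 0, 0]}}

```text
t: 11.78
eef_pos: [0.5535, -0.2127, 0.1698]
tcp_rot: [3.13, -0.271, -0.0]
ft_force: [-0.5, -0.2, -1.5]
opening: 0.106
```

```bash
python3 -c "
from h import *
stand()"
```

```text
t 11.78 tcp [ 553.5 -212.7  169.8] yaw -9.89 tz [-0. -0. -1.] F [-0.48 -0.25 -1.5 ] M [-0.03 -0.03 -0.02] op 0.106
tcp stand [ -0.18 -45.1  169.82] F stand [-0.43 -0.33 -1.5 ]
```

{"api": "arm_command", "payload": {"moves": [0.2, -4, -0.6, 0, 0, -4, 0, 0, 0, -4, 0, 0, 0, -4, 0, 0, 0, -4, 0, 0, 0, -4, 0, 0, 0, -3, 0, 0, 0, 0, 0, 0, 0, 0, 0, 0]}}

```text
t: 12.9
eef_pos: [0.5583, -0.1863, 0.1704]
tcp_rot: [3.13, -0.271, 0.0]
ft_force: [0.0, -0.1, -1.8]
opening: 0.109
```

```bash
python3 -c "
from h import *
stand()"
```

```text
t 12.9 tcp [ 558.3 -186.3  170.4] yaw -9.91 tz [ 0.e+00 -1.e-04 -1.e+00] F [ 0.02 -0.07 -1.85] M [0.02 0.01 0.01] op 0.109
tcp stand [ 5.0000e-02 -1.8290e+01  1.7043e+02] F stand [ 0.03 -0.06 -1.85]
```

Still no contact. Now I'll creep in 1 mm rows.

{"api": "arm_command", "payload": {"moves": [0, -2, 0, 0, 0, -2, 0, 0, 0, -2, 0, 0, 0, -1, 0, 0, 0, -1, 0, 0, 0, 0, 0, 0]}}

```text
t: 13.65
eef_pos: [0.5597, -0.1783, 0.1704]
tcp_rot: [-3.13, 0.271, 0.0]
ft_force: [-1.1, -0.5, -1.9]
opening: 0.108
```

{"api": "arm_command", "payload": {"moves": [0, -0.5, 0, 0, 0, -0.5, 0, 0, 0, 0, 0, 0]}}

```text
t: 14.02
eef_pos: [0.5599, -0.1774, 0.1704]
tcp_rot: [3.13, -0.271, 0.0]
ft_force: [0.7, -0.1, -1.5]
opening: 0.108
```

```bash
python3 -c "
from h import *
stand()"
```

```text
t 14.03 tcp [ 559.9 -177.4  170.4] yaw -9.9 tz [ 0. -0. -1.] F [ 0.73 -0.12 -1.48] M [ 0.03 -0.01 -0.01] op 0.108
tcp stand [ 5.0000e-02 -9.2200e+00  1.7041e+02] F stand [ 0.74  0.   -1.48]
```

{"api": "arm_command", "payload": {"moves": [0, -0.5, 0, 0, 0, -0.5, 0, 0, 0, 0, 0, 0]}}

```text
t: 14.4
eef_pos: [0.56, -0.1764, 0.1704]
tcp_rot: [-3.13, 0.271, -0.0]
ft_force: [0.3, -0.0, -2.3]
opening: 0.11
```

{"api": "arm_command", "payload": {"moves": [0, -0.5, 0, 0, 0, 0, 0, 0]}}

```text
t: 14.65
eef_pos: [0.5601, -0.1759, 0.1704]
tcp_rot: [-3.13, 0.271, -0.0]
ft_force: [0.6, 0.1, -1.6]
opening: 0.102
```

```bash
python3 -c "
from h import *
stand()"
```

```text
t 14.65 tcp [ 560.1 -175.9  170.4] yaw -9.9 tz [ 0.  0. -1.] F [ 0.61  0.08 -1.6 ] M [-0.    0.01 -0.02] op 0.102
tcp stand [ 3.0000e-02 -7.6900e+00  1.7041e+02] F stand [ 0.59  0.18 -1.6 ]
```

{"api": "arm_command", "payload": {"moves": [0, -0.5, 0, 0, 0, 0, 0, 0]}}

```text
t: 14.9
eef_pos: [0.5602, -0.1755, 0.1704]
tcp_rot: [3.13, -0.271, 0.0]
ft_force: [-0.1, -0.8, -1.9]
opening: 0.104
```

{"api": "arm_command", "payload": {"moves": [0, -0.5, 0, 0, 0, 0, 0, 0]}}

```text
t: 15.15
eef_pos: [0.5602, -0.1751, 0.1704]
tcp_rot: [3.129, -0.271, -0.0]
ft_force: [-0.3, -1.5, -1.6]
opening: 0.106
```

```bash
python3 -c "
from h import *
stand()"
```

```text
t 15.15 tcp [ 560.2 -175.1  170.4] yaw -9.91 tz [-1.e-04 -4.e-04 -1.e+00] F [-0.35 -1.51 -1.57] M [-0.47  0.13  0.06] op 0.106
tcp stand [ 1.000e-02 -6.920e+00  1.704e+02] F stand [-0.08 -1.55 -1.57]
```

{"api": "arm_command", "payload": {"moves": [0, -0.4, 0, 0, 0, 0, 0, 0]}}

```text
t: 15.4
eef_pos: [0.5603, -0.1748, 0.1705]
tcp_rot: [3.129, -0.271, 0.0]
ft_force: [0.0, -3.4, -1.9]
opening: 0.104
```

```bash
python3 -c "
from h import *
stand()"
```

```text
t 15.4 tcp [ 560.3 -174.8  170.5] yaw -9.91 tz [-0.e+00 -6.e-04 -1.e+00] F [ 0.   -3.35 -1.91] M [-0.77  0.15 -0.01] op 0.104
tcp stand [ 7.0000e-02 -6.6300e+00  1.7046e+02] F stand [ 0.58 -3.3  -1.91]
```

The slot's end wall meets the pin at tcp y ≈ −7.1, and the force rose to 3.3 N. I'll back off about 1.6 mm to centre the notch, then lower.

{"api": "arm_command", "payload": {"moves": [0, 0.8, 0, 0, 0, 0.8, 0, 0, 0, 0, 2, 0, 0, 0, 2, 0, 0, 0, 2, 0, 0, 0, 2, 0, 0, 0, 1, 0, 0, 0, 0, 0]}}

```text
t: 16.4
eef_pos: [0.56, -0.1761, 0.1613]
tcp_rot: [-3.13, 0.271, 0.0]
ft_force: [1.0, 0.5, -1.8]
opening: 0.106
```

```bash
python3 -c "
from h import *
stand()"
```

```text
t 16.4 tcp [ 560.  -176.1  161.3] yaw -9.9 tz [-1.e-04  1.e-04 -1.e+00] F [ 1.03  0.54 -1.78] M [ 0.02 -0.01 -0.03] op 0.106
tcp stand [ -0.    -7.91 161.32] F stand [ 0.93  0.71 -1.78]
```

{"api": "arm_command", "payload": {"moves": [0, 0, 1.5, 0, 0, 0, 1.5, 0, 0, 0, 1, 0, 0, 0, 0, 0]}}

```text
t: 16.9
eef_pos: [0.56, -0.1761, 0.1573]
tcp_rot: [-3.13, 0.271, 0.0]
ft_force: [-1.1, 0.7, -1.4]
opening: 0.105
```

{"api": "arm_command", "payload": {"moves": [0, 0, 0.5, 0, 0, 0, 0, 0]}}

```text
t: 17.15
eef_pos: [0.56, -0.1761, 0.1569]
tcp_rot: [-3.13, 0.271, 0.0]
ft_force: [-0.1, 0.0, -1.7]
opening: 0.107
```

{"api": "arm_command", "payload": {"moves": [0, 0, 0.5, 0, 0, 0, 0, 0]}}

```text
t: 17.4
eef_pos: [0.5601, -0.1761, 0.1564]
tcp_rot: [-3.13, 0.271, 0.0]
ft_force: [0.4, -0.6, -2.9]
opening: 0.104
```

```bash
python3 -c "
from h import *
stand()"
```

```text
t 17.4 tcp [ 560.1 -176.1  156.4] yaw -9.9 tz [-0.e+00  1.e-04 -1.e+00] F [ 0.42 -0.61 -2.89] M [-0.02  0.03  0.03] op 0.104
tcp stand [ 2.0000e-02 -7.9000e+00  1.5636e+02] F stand [ 0.52 -0.53 -2.89]
```

{"api": "arm_command", "payload": {"moves": [0, 0, 0.5, 0, 0, 0, 0, 0]}}

```text
t: 17.65
eef_pos: [0.5601, -0.1761, 0.156]
tcp_rot: [3.13, -0.271, 0.0]
ft_force: [-0.7, -0.4, -0.4]
opening: 0.107
```

{"api": "arm_command", "payload": {"moves": [0, 0, 0.4, 0, 0, 0, 0, 0]}}

```text
t: 17.9
eef_pos: [0.5601, -0.1761, 0.1557]
tcp_rot: [3.13, -0.271, 0.0]
ft_force: [-1.8, -0.3, 1.4]
opening: 0.104
```

```bash
python3 -c "
from h import *
stand()"
```

```text
t 17.9 tcp [ 560.1 -176.1  155.7] yaw -9.9 tz [ 2.e-04 -1.e-04 -1.e+00] F [-1.76 -0.35  1.37] M [0.1  0.3  0.03] op 0.104
tcp stand [ 8.000e-02 -7.940e+00  1.557e+02] F stand [-1.68 -0.65  1.37]
```

The pin now carries the holder, with about 3 N transferred. I'll release with a partial opening.

{"api": "arm_command", "payload": {"moves": [0, 0, 0, 0, 0, 0, 0, 0, 0, 0, 0, 0, 0, 0, 0, 0, 0, 0, 0, 0, 0, 0, 0, 0], "grip": 0.65}}

```text
t: 18.65
eef_pos: [0.5601, -0.1761, 0.1555]
tcp_rot: [-3.13, 0.271, -0.0]
ft_force: [-0.3, -0.6, 0.0]
opening: 0.349
```

```bash
python3 -c "
from h import *
stand()
q=cam('wrist')[0]; s2=cam('scene')[0]
save('w5.png',np.hstack([cv2.resize(q,(400,300),interpolation=2),cv2.resize(s2[200:305,130:270],(400,300),interpolation=2)]))"
```

```text
t 18.65 tcp [ 560.1 -176.1  155.5] yaw -9.9 tz [ 0.  0. -1.] F [-0.29 -0.58  0.01] M [ 0.01  0.01 -0.01] op 0.349
tcp stand [ 5.0000e-02 -7.9200e+00  1.5549e+02] F stand [-0.19 -0.62  0.01]
```

View pics/w5.png

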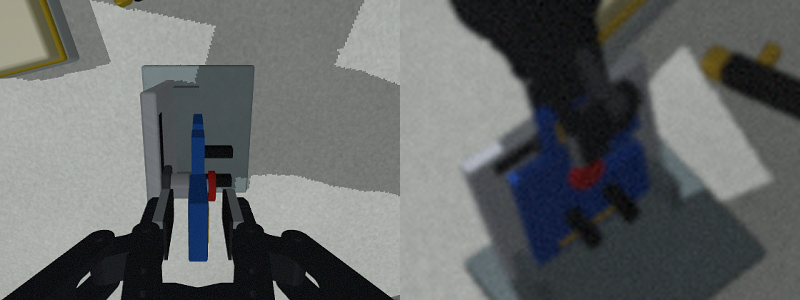

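The wrist view shows the holder hanging free between the open pads, with the tab at (198,220) and the red head at (212,185) in front of the plate. The fingers can now go straight up.

{"api": "arm_command", "payload": {"moves": [0, 0, -8, 0, 0, 0, -15, 0, 0, 0, -25, 0, 0, 0, -25, 0, 0, 0, -25, 0, 0, 0, -20, 0, 0, 30, 0, 0, 0, 40, 0, 0, 0, 0, 0, 0, 0, 0, 0, 0]}}

```text
t: 20.0
eef_pos: [0.5481, -0.2448, 0.2742]
tcp_rot: [-3.13, 0.272, -0.001]
ft_force: [0.1, 1.0, 0.8]
opening: 0.352
```

Run:
```python
from h import *
stand()
p,d,K,M=cam('wrist'); s2=cam('scene')[0]
save('w6.png',np.hstack([cv2.resize(p,(400,300),interpolation=2),cv2.resize(s2[200:305,130:270],(400,300),interpolation=2)]))
W=world(d,K,M)*1000; q=p.astype(int); r,b=q[...,0],q[...,2]
a=np.radians(-9.9); c,s=np.cos(a),np.sin(a); e=W[...,:2]-[561.4,-168.3]
S=np.stack([e[...,0]*c+e[...,1]*s,-e[...,0]*s+e[...,1]*c,W[...,2]],-1)
T=S[(b>r*1.5)&(b>40)&(S[...,2]>184)]; print("tab top",len(T),T.min(0).round(1),T.max(0).round(1),np.median(T,0).round(1))
T=S[(b>r*1.5)&(b>40)&(S[...,2]>140)&(S[...,2]<160)]; print("plate top",len(T),T.min(0).round(1),T.max(0).round(1),np.median(T,0).round(1))
m=S[...,2]; 
for nm,lo in (("+y edge",T[T[:,1]>T[:,1].max()-8]),("near tab",T[T[:,1]<T[:,1].max()-12])): print(nm,np.median(lo,0).round(1))
```

```text
t 20.0 tcp [ 548.1 -244.8  274.2] yaw -9.93 tz [ 6.e-04  0.e+00 -1.e+00] F [0.12 1.03 0.81] M [-0.03  0.02 -0.01] op 0.352
tcp stand [ 4.0000e-02 -7.7680e+01  2.7421e+02] F stand [-0.06  1.03  0.81]
tab top 922 [ -4.6 -22.9 185.6] [  4.7  10.5 190.4] [  0.   -5.8 188.1]
plate top 679 [ -4. -47. 147.] [  3.9  32.7 152.6] [ -0.3  14.8 150. ]
+y edge [  0.4  28.8 149.3]
near tab [ -0.3 -31.5 150.5]
```

View pics/w6.png

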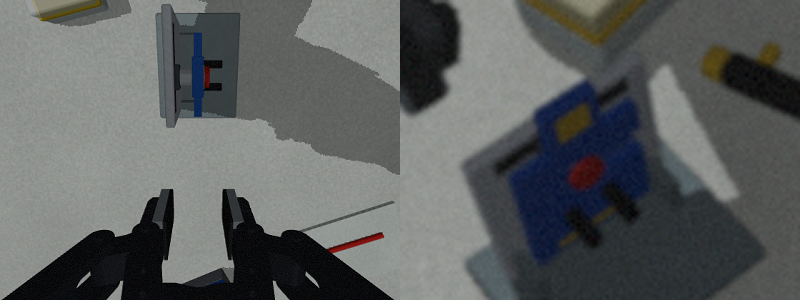

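The holder hangs upright. Tab top is at z 188.1, so the seat is about 129 against 130, x ≈ 0, y ≈ −6, and tilt is about 1°. Fingers are clear, so I'm handing in.

{"api": "arm_command", "payload": {"moves": [0, 0, 0, 0, 0, 0, 0, 0, 0, 0, 0, 0, 0, 0, 0, 0, 0, 0, 0, 0, 0, 0, 0, 0, 0, 0, 0, 0, 0, 0, 0, 0]}}

```text
t: 21.1
eef_pos: [0.548, -0.2451, 0.2735]
tcp_rot: [-3.13, 0.271, 0.0]
ft_force: [0.8, -0.1, 0.4]
opening: 0.347
```

```bash
python3 -c "
from h import *
bot.finish_job(); stand()"
```

```text
the job is handed in; nothing more can be done
the job is handed in; nothing more can be done
```

The blue holder now hangs on the red-headed pin, upright and clear of the fingers, and I handed the job in at about 21 s of the 64 s allowed. No verdict is reported.

**What I did:** I pinched the tab and lifted the holder straight out of the rack. I slid the slot over the pin behind the red head until the end wall touched it, with about 3 N at the wrist. I then backed off about 1.3 mm (measured) to centre the notch and lowered the holder until the pin took its weight. Last, I opened the fingers and moved them up and away.

**Last checks (wrist camera and force sensor):**
- **Height:** the seat point is about 1 mm below nominal; the allowed range is −4 to +3 mm.
- **Position:** it is about 0 mm off along the pin and 6 to 7 mm to the side of nominal (35 mm allowed).
- **Tilt:** about 1°, which is within the camera noise.
- **Cradle:** it points away from the panel.

**Not measured:** I did not re-measure the tip box, jar and pipette at the end. The arm passed well above or clear of them and I saw no sign of contact.

**Disagreement:** the first sideways estimates of the pin from the two fixed cameras differed by about 7 mm. The close wrist view (−8 mm) and the felt contact settled it.

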